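# Open the bench's extraction ports and hang up the plugs

### The job

Open up the fume-extraction manifold for the next soldering session: for every port that still holds a blanking plug, press that port's release button, twist the plug a quarter turn counter-clockwise and lift it off, then hang it by the eye of its handle on a free peg of the rack. Hang up the plug that already stands loose on the bench as well, and leave the solder reel and the bottle where they are.

Things in the scene. Friction and masses are not known exactly. Their poses are not given: they have to be found in the camera images.
- port_0 (a point): Port at the manifold's local +y end: where a fully home plug's underside centre lies, on the port's upright axis, 16 mm below the manifold's top face. Axes of the manifold. A plug within about 10 degrees of its 90 degree stop lifts straight out here (lugs clear after 16 mm); otherwise its lugs are held under the rim with 2 mm of play.
- btn_0 (a joint): Release button of port_0: 0 = up (locked), 0.010 m = fully down; from 0.007 m its plug is free to turn. About 5 N all the way, no spring: it stays down once pressed. Grey upright cap 24 mm across, 85 mm from the port's axis along the manifold's +x; its top is 57 mm above the bench when up and moves straight down to 47 mm.
- port_1 (a point): Port at the manifold's middle: where a fully home plug's underside centre lies, on the port's upright axis, 16 mm below the manifold's top face. Axes of the manifold. A plug within about 10 degrees of its 90 degree stop lifts straight out here (lugs clear after 16 mm); otherwise its lugs are held under the rim with 2 mm of play.
- btn_1 (a joint): Release button of port_1: 0 = up (locked), 0.010 m = fully down; from 0.007 m its plug is free to turn. About 5 N all the way, no spring: it stays down once pressed. Grey upright cap 24 mm across, 85 mm from the port's axis along the manifold's +x; its top is 57 mm above the bench when up and moves straight down to 47 mm.
- port_2 (a point): Port at the manifold's local -y end: where a fully home plug's underside centre lies, on the port's upright axis, 16 mm below the manifold's top face. Axes of the manifold. A plug within about 10 degrees of its 90 degree stop lifts straight out here (lugs clear after 16 mm); otherwise its lugs are held under the rim with 2 mm of play.
- btn_2 (a joint): Release button of port_2: 0 = up (locked), 0.010 m = fully down; from 0.007 m its plug is free to turn. About 5 N all the way, no spring: it stays down once pressed. Grey upright cap 24 mm across, 85 mm from the port's axis along the manifold's +x; its top is 57 mm above the bench when up and moves straight down to 47 mm.
- manifold: Fixed aluminium extraction manifold, 41 mm high, local x -62 to +105 mm, y -200 to +200 mm, on the bench; origin on the bench below the middle port; z up. Three ports 130 mm apart along y, each with its button beyond it in +x. Which ports hold a plug varies; empty ones are open holes and need nothing.
- plug_a: Blanking plug (shape: see plug_d and the eye), may be absent. Origin at its underside centre, z up. Starts locked in port_0 with its x axis along the manifold's x. Once the button is down it turns counter-clockwise seen from above from 0 to a stop at about 90 degrees, where it lifts out; clockwise is blocked. It stays where it is left.
- plug_a_eye (a point): Centre of the eye of this plug's handle, on the plug's axis 60 mm above its underside. Handle in the local yz plane, 14 mm thick: two flat legs, outer faces 44 mm apart in y, 26 to 72 mm high, under a roof-shaped bar 54 mm wide. The opening (28 mm wide, 26 to 80 mm high) runs through along x. When hung, this point is about 15 mm below the peg's axis.
- plug_b: Blanking plug (shape: see plug_d and the eye), may be absent. Origin at its underside centre, z up. Starts locked in port_1 with its x axis along the manifold's x. Once the button is down it turns counter-clockwise seen from above from 0 to a stop at about 90 degrees, where it lifts out; clockwise is blocked. It stays where it is left.
- plug_b_eye (a point): Centre of the eye of this plug's handle, on the plug's axis 60 mm above its underside. Handle in the local yz plane, 14 mm thick: two flat legs, outer faces 44 mm apart in y, 26 to 72 mm high, under a roof-shaped bar 54 mm wide. The opening (28 mm wide, 26 to 80 mm high) runs through along x. When hung, this point is about 15 mm below the peg's axis.
- plug_c: Blanking plug (shape: see plug_d and the eye), may be absent. Origin at its underside centre, z up. Starts locked in port_2 with its x axis along the manifold's x. Once the button is down it turns counter-clockwise seen from above from 0 to a stop at about 90 degrees, where it lifts out; clockwise is blocked. It stays where it is left.
- plug_c_eye (a point): Centre of the eye of this plug's handle, on the plug's axis 60 mm above its underside. Handle in the local yz plane, 14 mm thick: two flat legs, outer faces 44 mm apart in y, 26 to 72 mm high, under a roof-shaped bar 54 mm wide. The opening (28 mm wide, 26 to 80 mm high) runs through along x. When hung, this point is about 15 mm below the peg's axis.
- plug_d: Loose plug standing upright on the mat left of the manifold, always present. All plugs are alike, 0.12 to 0.25 kg, 84 mm tall: origin at underside centre, z up; round foot 52 mm across up to 18 mm, at its bottom two lugs along local x reaching 38 mm from the axis; black disc 84 mm across at 18 to 26 mm height; on it a stirrup handle (see the eye).
- plug_d_eye (a point): Centre of the eye of this plug's handle, on the plug's axis 60 mm above its underside. Handle in the local yz plane, 14 mm thick: two flat legs, outer faces 44 mm apart in y, 26 to 72 mm high, under a roof-shaped bar 54 mm wide. The opening (28 mm wide, 26 to 80 mm high) runs through along x. When hung, this point is about 15 mm below the peg's axis.
- rack: Fixed dark steel peg rack: a bar 22 mm high, its top 211 mm above the bench, on two end posts 430 mm apart; origin on the bench below the bar's middle, y along the bar. Four round pegs 10 mm thick stick out towards local -x, rising outwards at 0.21 rad, each about 84 mm long with a ball 15 mm across at its end.
- peg_0 (a point): Middle of this peg, on its axis, 209 mm above the bench, 48 mm out from the bar's centre line along the rack's -x; axes of the rack. The ball end is 40 mm farther out and 9 mm higher. Pegs are 105 mm apart along y; all are free at the start.
- peg_1 (a point): Middle of this peg, on its axis, 209 mm above the bench, 48 mm out from the bar's centre line along the rack's -x; axes of the rack. The ball end is 40 mm farther out and 9 mm higher. Pegs are 105 mm apart along y; all are free at the start.
- peg_2 (a point): Middle of this peg, on its axis, 209 mm above the bench, 48 mm out from the bar's centre line along the rack's -x; axes of the rack. The ball end is 40 mm farther out and 9 mm higher. Pegs are 105 mm apart along y; all are free at the start.
- peg_3 (a point): Middle of this peg, on its axis, 209 mm above the bench, 48 mm out from the bar's centre line along the rack's -x; axes of the rack. The ball end is 40 mm farther out and 9 mm higher. Pegs are 105 mm apart along y; all are free at the start.
- solder_reel: Orange solder reel standing flat, 64 mm across, 38 mm high; bystander, origin at underside centre.
- flux: Small bottle, 44 mm across, 110 mm tall; bystander, origin at underside centre.
Mind the look-alikes: they are no part of the job. What is shaped like the plug_a but brown is not meant. Leave any green look-alike of the plug_c alone.

How it is judged:
At the end, for the whole second after the job is handed in: Every plug that is present hangs by its eye on a peg of the rack: the eye's centre within 45 mm of the peg's middle along the bar's normal, within 18 mm sideways and 0 to 36 mm below it, the plug's axis within 0.4 rad of vertical, and slower than 0.05 m/s (((x of plug_a_eye in the frame of peg_0 between -0.045 and 0.045 m and y of plug_a_eye in the frame of peg_0 between -0.018 and 0.018 m and z of plug_a_eye in the frame of peg_0 between -0.036 and 0.004 m) or (x of plug_a_eye in the frame of peg_1 between -0.045 and 0.045 m and y of plug_a_eye in the frame of peg_1 between -0.018 and 0.018 m and z of plug_a_eye in the frame of peg_1 between -0.036 and 0.004 m) or (x of plug_a_eye in the frame of peg_2 between -0.045 and 0.045 m and y of plug_a_eye in the frame of peg_2 between -0.018 and 0.018 m and z of plug_a_eye in the frame of peg_2 between -0.036 and 0.004 m) or (x of plug_a_eye in the frame of peg_3 between -0.045 and 0.045 m and y of plug_a_eye in the frame of peg_3 between -0.018 and 0.018 m and z of plug_a_eye in the frame of peg_3 between -0.036 and 0.004 m)) and angle between each of plug_a, plug_b, plug_c, plug_d's own z axis and vertical below 0.4 rad and linear speed of each of plug_a, plug_b, plug_c, plug_d below 0.05 m/s and ((x of plug_b_eye in the frame of peg_0 between -0.045 and 0.045 m and y of plug_b_eye in the frame of peg_0 between -0.018 and 0.018 m and z of plug_b_eye in the frame of peg_0 between -0.036 and 0.004 m) or (x of plug_b_eye in the frame of peg_1 between -0.045 and 0.045 m and y of plug_b_eye in the frame of peg_1 between -0.018 and 0.018 m and z of plug_b_eye in the frame of peg_1 between -0.036 and 0.004 m) or (x of plug_b_eye in the frame of peg_2 between -0.045 and 0.045 m and y of plug_b_eye in the frame of peg_2 between -0.018 and 0.018 m and z of plug_b_eye in the frame of peg_2 between -0.036 and 0.004 m) or (x of plug_b_eye in the frame of peg_3 between -0.045 and 0.045 m and y of plug_b_eye in the frame of peg_3 between -0.018 and 0.018 m and z of plug_b_eye in the frame of peg_3 between -0.036 and 0.004 m)) and ((x of plug_c_eye in the frame of peg_0 between -0.045 and 0.045 m and y of plug_c_eye in the frame of peg_0 between -0.018 and 0.018 m and z of plug_c_eye in the frame of peg_0 between -0.036 and 0.004 m) or (x of plug_c_eye in the frame of peg_1 between -0.045 and 0.045 m and y of plug_c_eye in the frame of peg_1 between -0.018 and 0.018 m and z of plug_c_eye in the frame of peg_1 between -0.036 and 0.004 m) or (x of plug_c_eye in the frame of peg_2 between -0.045 and 0.045 m and y of plug_c_eye in the frame of peg_2 between -0.018 and 0.018 m and z of plug_c_eye in the frame of peg_2 between -0.036 and 0.004 m) or (x of plug_c_eye in the frame of peg_3 between -0.045 and 0.045 m and y of plug_c_eye in the frame of peg_3 between -0.018 and 0.018 m and z of plug_c_eye in the frame of peg_3 between -0.036 and 0.004 m)) and ((x of plug_d_eye in the frame of peg_0 between -0.045 and 0.045 m and y of plug_d_eye in the frame of peg_0 between -0.018 and 0.018 m and z of plug_d_eye in the frame of peg_0 between -0.036 and 0.004 m) or (x of plug_d_eye in the frame of peg_1 between -0.045 and 0.045 m and y of plug_d_eye in the frame of peg_1 between -0.018 and 0.018 m and z of plug_d_eye in the frame of peg_1 between -0.036 and 0.004 m) or (x of plug_d_eye in the frame of peg_2 between -0.045 and 0.045 m and y of plug_d_eye in the frame of peg_2 between -0.018 and 0.018 m and z of plug_d_eye in the frame of peg_2 between -0.036 and 0.004 m) or (x of plug_d_eye in the frame of peg_3 between -0.045 and 0.045 m and y of plug_d_eye in the frame of peg_3 between -0.018 and 0.018 m and z of plug_d_eye in the frame of peg_3 between -0.036 and 0.004 m))); the robot touches nothing.
It fails at once if the solder reel or the bottle is pushed more than 50 mm from its place, or the bottle is knocked over (distance of any of solder_reel, flux from where it was at the start of the episode above 0.05 m or angle between flux's own z axis and vertical above 0.6 rad).
Of plug_a, plug_b, plug_c only 2 to 3 are there at a start; the rules pass over those that are not, and their reading is None.
At some moment in a run one of plug_d may be knocked a few centimetres aside while the robot is not near it.
Once in a run the grip may slacken for a moment while it holds something.
It also fails if it takes over 210 s, if anything falls off the work surface, if the arm or the gripper's body presses on something with over 40 N, if the wrist force passes 120 N, or if a joint passes its speed limit or range.

### The arm

A 6-joint arm with a two-finger parallel gripper is mounted at the origin on the work surface. World frame = base frame: x ahead of the robot, y to its left, z up, the work surface at z = 0. Lengths are in m, angles in rad, forces in N, time in s.
With the tool pointing down it reaches from about 0.35 to 0.8 m from the base axis. Payload 7.3 kg.
Tool frame: the origin (TCP) lies between the finger pads; the fingertips stand 25 mm ahead of it and the grasp point (between the pads) lies 6 mm ahead of it (r.tip_extent is the distance from the TCP to the fingertips, in m); z points along the fingers, y is the line along which they close (so a half turn about z gives the same grasp; the last joint's range is limited). The gripper opens to 85 mm and grips with 20 to 120 N. Pads are 22 mm wide; open, the fingers measure 114 mm over their backs; the gripper's body (76 mm by 85 mm) begins 54 mm behind the grasp point. The pads swing forward as they close: fully open they stand 13 mm farther back than shut.
Start: joints at [-1.321, 0.342, 1.524, -0, 1.275, -0.146], TCP at [0.202, -0.484, 0.256] pointing down, gripper open.
Joint ranges: [-2.53, 2.53], [-0.77, 2.02], [0.04, 2.7], [-1, 4.14], [0.28, 2.66], [-3.11, 3.11]. Speed limits (rad/s): [2.57, 2.57, 3.14, 3.14, 3.14, 3.14].

### API

Orientations are given as a unit quaternion [x, y, z, w].
In Python, from workcell import r, command_gripper, optics gives the robot as it stands. The module is installed in compiled form; this text tells all that it offers. Calls block until the motion is done:
- r.reach(position, orientation): joint-space move of the TCP to a pose.
- r.move_straight(position, orientation=None, speed=0.15, max_force=None): straight line of the TCP; orientation=None keeps the orientation; speed is the mean speed in m/s. With max_force (N) it stops when the force on the tool has changed by that much, and returns True; else False.
- r.movej(angles): joint-space move.
- command_gripper(opening, force=None): finger opening in m; force is the grip in N (None keeps the last); returns when the fingers have stopped.
- r.hold(seconds).
- r.solve_ik(position, orientation): joint angles nearest the present ones, or None.
- r.read_state(): the state.
- optics.get_image(name): name is "scene" or "side" or "wrist"; returns (picture, depth): 480x640x3 uint8, red, green, blue; 480x640 float32, m along the optical axis (not along the pixel's ray), 0 where there is no reading.
- optics.camera_model(name): a dict with "K" (3x3 intrinsics, pixels), "R" (3x3) and "t" (3): a world point X has camera coordinates R X + t; the wrist camera has in their place "tool_from_camera" (4x4, takes a point from camera to tool coordinates, whose origin is the TCP and whose axes are the flange's). Camera axes: x right, y down, z forward; pixel columns grow to the right and rows downward; lengths in m; the calibration is good to about 2 mm. A picture is of the moment at which its call begins: read the wrist's pose just before it. camera_model takes no time and is no camera call.
A pose or a line that the arm cannot do raises r.PlanningError and nothing moves.
- r.finish_job(): hands the job in; it is judged then, once.
The state is a dict: "time_s": time; "joint_positions": joint angles; "dq": joint speeds; "tau": joint torques, N m; "eef_pos": TCP position; "eef_rot": TCP orientation; "contact_force": force on the tool from outside, world axes, zero at the start; "torque": the same for the moment, N m; "grip_width": finger opening in m; "grip_force": force on a finger pad.
Only numpy, scipy, OpenCV 4.12 (cv2) and the standard library are available. Lean on these libraries where they do the work, as an engineer would, in place of code of your own. Each camera call takes 0.05 s, during which the arm holds its last target. There are 200 camera calls.

## Working session

There is one attempt and no reset: what is moved stays moved. The work goes in short steps, each a Python script; the robot and the scene stay as the last script left them, time stands still between calls to the robot, and variables do not carry over. Pictures are saved under pics/ and viewed, at most 14 in all, crops included, and the job is handed in when it is done.

```bash
mkdir -p pics
python3 - <<'E'
from workcell import r, command_gripper, optics
import cv2, numpy as np
for n in ("scene","side"):
    p,d=optics.get_image(n); cv2.imwrite(f"pics/{n}0.png",p[:,:,::-1]); np.save(f"{n}0.npy",d)
    m=optics.camera_model(n); R=np.array(m["R"]);t=np.array(m["t"]); print(n,m["K"],"pos",-R.T@t,"fwd",R[2], (d>0).mean())
print(optics.camera_model("wrist"))
print(r.read_state(), r.tip_extent)
E
```

```text
scene [[443.39793196   0.         313.88709966]
 [  0.         443.39793196 241.02690252]
 [  0.           0.           1.        ]] pos [ 1.34243862 -0.25229053  1.04194293] fwd [-0.65753713  0.13185637 -0.74179432] 0.99619140625
side [[473.89215883   0.         323.31059478]
 [  0.         473.89215883 241.15295923]
 [  0.           0.           1.        ]] pos [0.07457261 0.5685585  1.05814319] fwd [ 0.37743158 -0.53307414 -0.75721685] 0.995947265625
{'K': array([[430.4885861 ,   0.        , 319.96806952],
       [  0.        , 430.4885861 , 239.53545641],
       [  0.        ,   0.        ,   1.        ]]), 'tool_from_camera': array([[-1.20657609e-03, -9.65427040e-01, -2.60670625e-01,
         6.60863877e-02],
       [ 9.99999242e-01, -1.22848072e-03, -7.88990986e-05,
         1.07145044e-03],
       [-2.44057513e-04, -2.60670523e-01,  9.65427791e-01,
        -1.18329974e-01],
       [ 0.00000000e+00,  0.00000000e+00,  0.00000000e+00,
         1.00000000e+00]])}
{'time_s': 0.1, 'joint_positions': array([-1.32099272e+00,  3.42658268e-01,  1.52493837e+00, -5.71948591e-06,
        1.27541252e+00, -1.45997031e-01]), 'dq': array([ 0.00088804, -0.00261323, -0.0024565 ,  0.00010163,  0.00065757,
       -0.00078153]), 'tau': array([ 1.62399680e-03, -4.34446907e+01, -2.46490109e+01, -1.78599789e-04,
        4.71735126e-03,  3.53246196e-05]), 'eef_pos': array([ 0.20234923, -0.48407556,  0.25568684]), 'eef_rot': array([ 9.80481149e-01,  1.96611836e-01, -3.94756906e-05, -7.07155753e-04]), 'contact_force': array([ 0.31320395,  0.62462987, -0.69151039]), 'torque': array([ 0.00609117,  0.01522087, -0.0085241 ]), 'grip_force': 0.0, 'grip_width': 0.08567053209629358} 0.025
```

View pics/scene0.png

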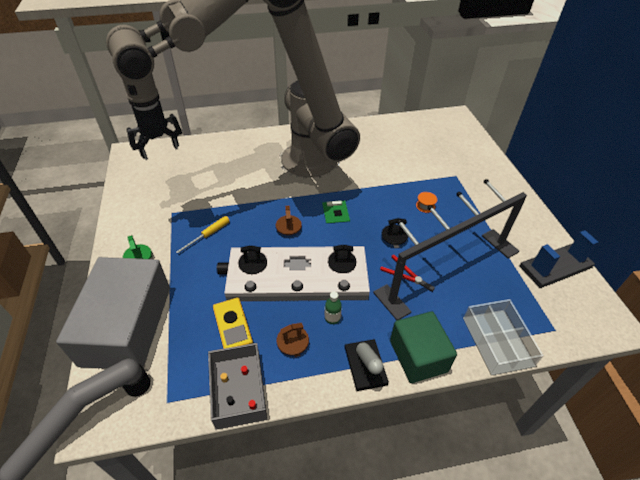

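View pics/side0.png

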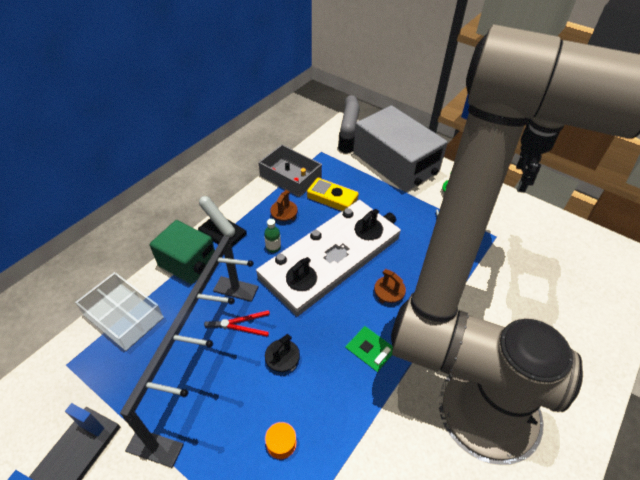

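The middle port looks empty and plugs sit in both end ports. A loose black plug stands at about scene (395,233), side (282,355). The rack's pegs point towards the manifold, and the look-alikes are brown and green. Next I localise everything using depth.

```bash
cat > h.py <<'E'
from workcell import r, command_gripper, optics
import cv2, numpy as np
from scipy.spatial.transform import Rotation as Rn
def cloud(n,p,d,pose=None):
    m=optics.camera_model(n); K=np.array(m["K"])
    v,u=np.mgrid[:480,:640]; c=np.stack([(u-K[0,2])/K[0,0]*d,(v-K[1,2])/K[1,1]*d,d],-1)
    if n!="wrist": X=(c-np.array(m["t"]))@np.array(m["R"])
    else:
        T=np.array(m["tool_from_camera"]); X=c@T[:3,:3].T+T[:3,3]
        X=X@Rn.from_quat(pose[1]).as_matrix().T+pose[0]
    X[d<=0]=np.nan
    return X
def shot(n):
    s=r.read_state(); p,d=optics.get_image(n)
    return p,cloud(n,p,d,(s["eef_pos"],s["eef_rot"]))
E
python3 - <<'E'
from h import *
for n in ("scene","side"):
    p=cv2.imread(f"pics/{n}0.png")[:,:,::-1]; X=cloud(n,p,np.load(f"{n}0.npy"))
    hsv=cv2.cvtColor(np.ascontiguousarray(p),cv2.COLOR_RGB2HSV).astype(int); z=X[...,2]
    ws=(X[...,0]>.2)&(X[...,0]<1)&(abs(X[...,1])<.6)
    # manifold top
    m=ws&(abs(z-.041)<.006)&(hsv[...,1]<60)&(hsv[...,2]>120)
    k,l,s,c=cv2.connectedComponentsWithStats(m.astype(np.uint8)); i=1+np.argmax(s[1:,4]); P=X[l==i]
    rc=cv2.minAreaRect(P[:,:2].astype(np.float32)); print(n,"manifold",rc,P[:,2].mean())
    # dark things
    def comps(m,name,mn=15):
        k,l,s,c=cv2.connectedComponentsWithStats(m.astype(np.uint8),connectivity=8)
        for i in range(1,k):
            if s[i,4]>=mn: P=X[l==i]; print(" ",name,c[i].round(),s[i,4],"med",np.median(P,0).round(3),"lo",P.min(0).round(3),"hi",P.max(0).round(3))
    dark=hsv[...,2]<70
    comps(ws&dark&(z>.06)&(z<.1),"handle")
    comps(ws&(z>.049)&(z<.062)&(hsv[...,1]<60)&(hsv[...,2]<150),"btn",8)
    comps(ws&(z>.186)&(z<.23)&(X[...,1]>-.1)&(X[...,0]>.3)&(X[...,1]<.6),"rack",4)
    comps(ws&(hsv[...,0]<14)&(hsv[...,1]>200)&(hsv[...,2]>180)&(z>.02),"reel")
    comps(ws&(z>.085)&(z<.115)&(X[...,0]>.4),"tall")
E
```

```text
scene manifold ((0.5500835180282593, -0.14386601746082306), (0.39987441897392273, 0.17234985530376434), 79.58891296386719) 0.03961392305090298
  handle [395. 222.] 73 med [0.46 0.17 0.08] lo [0.443 0.157 0.061] hi [0.469 0.211 0.089]
  handle [507. 228.] 65 med [0.549 0.499 0.08 ] lo [0.538 0.495 0.061] hi [0.554 0.514 0.099]
  handle [546. 259.] 214 med [0.683 0.549 0.081] lo [0.652 0.541 0.06 ] hi [0.702 0.574 0.1  ]
  handle [245. 256.] 35 med [ 0.509 -0.285  0.079] lo [ 0.498 -0.291  0.06 ] hi [ 0.513 -0.28   0.099]
  handle [336. 255.] 31 med [ 0.556 -0.031  0.08 ] lo [ 0.544 -0.036  0.061] hi [ 0.559 -0.025  0.099]
  handle [348. 255.] 33 med [0.563 0.004 0.08 ] lo [ 0.55  -0.001  0.061] hi [0.568 0.008 0.099]
  handle [257. 256.] 35 med [ 0.516 -0.25   0.078] lo [ 0.501 -0.255  0.061] hi [ 0.518 -0.244  0.1  ]
  handle [142. 333.] 919 med [ 0.712 -0.557  0.08 ] lo [ 0.522 -0.6    0.06 ] hi [ 0.839 -0.51   0.1  ]
  handle [395. 287.] 71 med [0.696 0.096 0.08 ] lo [0.683 0.091 0.06 ] hi [0.7   0.112 0.1  ]
  handle [333. 310.] 33 med [ 0.725 -0.08   0.064] lo [ 0.713 -0.094  0.0
[... 7064 characters left out ...]
291  0.085] hi [ 0.516 -0.233  0.113]
  tall [271. 225.] 73 med [ 0.7   -0.065  0.104] lo [ 0.692 -0.078  0.085] hi [ 0.714 -0.057  0.111]
  tall [180. 243.] 1623 med [0.851 0.127 0.098] lo [0.789 0.064 0.085] hi [0.926 0.183 0.105]
  tall [301. 264.] 156 med [ 0.548 -0.004  0.106] lo [ 0.538 -0.037  0.085] hi [0.561 0.021 0.115]
  tall [231. 268.] 61 med [0.683 0.111 0.102] lo [0.677 0.095 0.086] hi [0.693 0.116 0.115]
  tall [280. 342.] 28 med [0.456 0.187 0.087] lo [0.448 0.179 0.085] hi [0.464 0.198 0.089]
  tall [ 79. 414.] 332 med [0.669 0.562 0.102] lo [0.646 0.547 0.085] hi [0.7   0.576 0.108]
  tall [143. 433.] 77 med [0.534 0.51  0.101] lo [0.531 0.499 0.086] hi [0.546 0.519 0.114]
```

Run:
```python
import cv2,numpy as np
a=cv2.imread("pics/scene0.png")[170:320,200:540]; cv2.imwrite("pics/c1.png",cv2.resize(a,(800,353),interpolation=cv2.INTER_CUBIC))
```

```text
(no output)
```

View pics/c1.png

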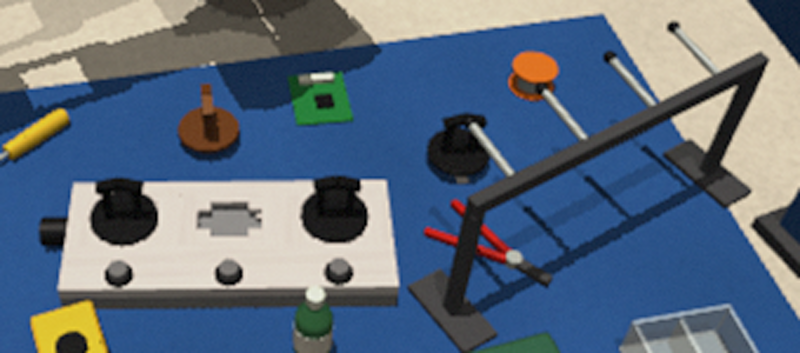

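Port_1 (the middle one) is an open hole. Ports 0 and 2 hold plugs at crop (335,215) and (123,215), and the loose black plug is at crop (458,150). I'll refine the positions with the wrist camera.

```bash
cat >> h.py <<'E'
def down(deg): a=np.radians(deg)/2; return [np.cos(a),np.sin(a),0,0]
def wshot(pos,deg,name):
    r.reach(pos,down(deg)); r.hold(.3); s=r.read_state(); p,d=optics.get_image("wrist")
    cv2.imwrite(f"pics/{name}.png",p[:,:,::-1]); X=cloud("wrist",p,d,(s["eef_pos"],s["eef_rot"])); np.save(name+".npy",X); return p,X
E
python3 - <<'E'
from h import *
p,X=wshot([.53,-.14,.36],-10.4,"man")
p2,Y=wshot([.57,.29,.42],20.4,"rack")
p3,Z=wshot([.45,.19,.30],0,"plugd")
cv2.imwrite("pics/w3.png",np.hstack([cv2.resize(a[:,:,::-1],(400,300)) for a in (p,p2)]))
print(r.read_state()["time_s"])
E
```

```text
5.3333
```

View pics/w3.png

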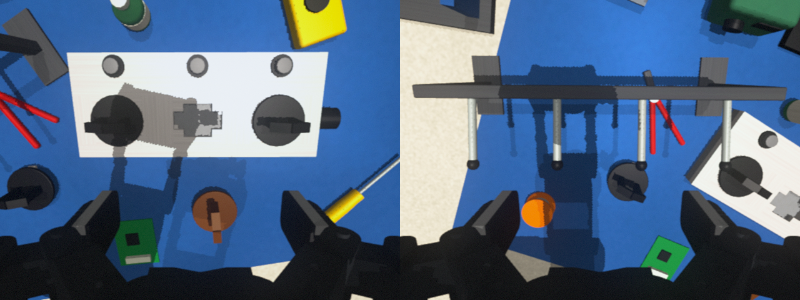

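View pics/plugd.png

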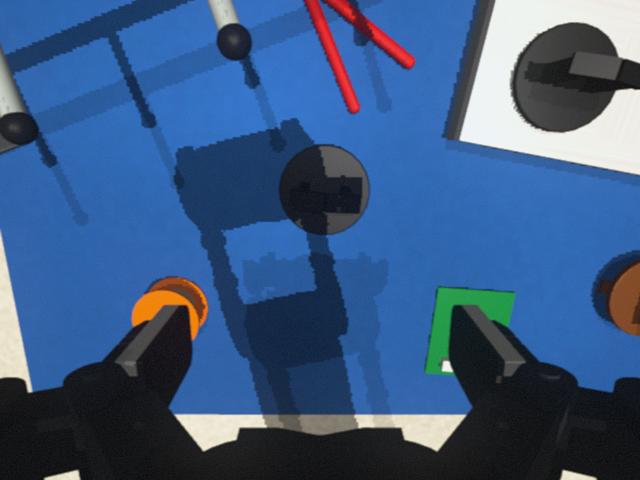

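The wrist views show the manifold with plugs in the left (port_0) and right (port_2) ports, all four pegs with their balls, and the loose plug at about pixel (325,190). Now I extract the numbers.

```bash
cat >> h.py <<'E'
def handle(X,c,zlo,zhi,rad=.05):
    """centre and bar direction (deg, mod 180) of a plug handle's top near c"""
    m=(np.hypot(X[...,0]-c[0],X[...,1]-c[1])<rad)&(X[...,2]>zlo)&(X[...,2]<zhi); P=X[m][:,:2]
    (cx,cy),(w,h),a=cv2.minAreaRect(P.astype(np.float32)); 
    if w<h: a+=90
    return np.array([cx,cy]),P.mean(0),a%180,sorted((w,h)),m.sum()
E
python3 - <<'E'
from h import *
X=np.load("man.npy");p=cv2.imread("pics/man.png");hsv=cv2.cvtColor(p,cv2.COLOR_BGR2HSV).astype(int)
m=(abs(X[...,2]-.041)<.006)&(hsv[...,1]<60)&(X[...,0]>.4)&(X[...,0]<.7)&(X[...,1]>-.4)&(X[...,1]<.1)
k,l,s,c=cv2.connectedComponentsWithStats(m.astype(np.uint8)); i=1+np.argmax(s[1:,4])
rc=cv2.minAreaRect(X[l==i][:,:2].astype(np.float32)); print("man",rc,np.median(X[l==i][:,2]))
for c in [(.5514,-.0106),(.5046,-.2664)]:
    print(handle(X,c,.098,.12), handle(X,c,.045,.056,.06))
for c in [(.635,-.026),(.611,-.154),(.588,-.282)]: print("btn",handle(X,c,.0525,.062,.02))
X=np.load("rack.npy")
for c in [(.588,.126),(.551,.225),(.515,.323),(.478,.422)]:
    m=(np.hypot(X[...,0]-c[0],X[...,1]-c[1])<.02)&(X[...,2]>.21)&(X[...,2]<.24); P=X[m]; print("ball",P.mean(0).round(4),P[:,2].max(),m.sum(),P.min(0),P.max(0))
B=(X[...,2]>.2)&(X[...,2]<.222); R=Rn.from_euler('z',20.4,degrees=True).as_matrix()[:2,:2]
L=(X[...,:2]-[.6155,.3045])@R; m=B&(abs(L[...,0])<.025)&(abs(L[...,1])<.24)
print("bar",cv2.minAreaRect(X[m][:,:2].astype(np.float32)),np.median(X[m][:,2]))
X=np.load("plugd.npy"); c=(.457,.188)
print("d",handle(X,c,.072,.09),handle(X,c,.015,.032,.06))
E
```

```text
man ((0.5474560856819153, -0.15660201013088226), (0.4350734055042267, 0.16731801629066467), 79.51017761230469) 0.041698593520789085
(array([ 0.55267137, -0.00869076]), array([ 0.55298276, -0.01020932]), 79.27227783203125, [0.014727167785167694, 0.057384077459573746], np.int64(1151)) (array([ 0.55285126, -0.00948921]), array([ 0.55557691, -0.01363661]), 6.1239914894104, [0.08207937330007553, 0.08324451744556427], np.int64(4238))
(array([ 0.50565034, -0.26445383]), array([ 0.50655808, -0.26318059]), 78.70928955078125, [0.014324257150292397, 0.057111602276563644], np.int64(1144)) (array([ 0.50630325, -0.26305842]), array([ 0.51022188, -0.26090858]), 152.1894187927246, [0.08192560076713562, 0.08343816548585892], np.int64(4253))
btn (array([ 0.63619059, -0.02449965]), array([ 0.63592763, -0.02491844]), 32.20360565185547, [0.022648636251688004, 0.023362036794424057], np.int64(538))
btn (array([ 0.61271358, -0.15185519]), array([ 0.61269512, -0.15188243]), 79.67583465576172, [0.022424062713980675, 0.022491874173283577], np.int64(516))
btn (array([ 0.58931398, -0.27949211]), array([ 0.589381
[... 306 characters left out ...]
] [0.5703122  0.23763755 0.22750855]
ball [0.5213 0.3267 0.2218] 0.2267669046730988 473 [0.50901286 0.31813994 0.21521449] [0.53430685 0.33509379 0.2267669 ]
ball [0.4854 0.4243 0.2216] 0.2271154108418997 499 [0.47304042 0.41662905 0.21500725] [0.497517   0.43347358 0.22711541]
bar ((0.6068481206893921, 0.3027264177799225), (0.03536248579621315, 0.446175754070282), 19.87925910949707) 0.211416670517734
d (array([0.45758453, 0.18626599]), array([0.45819149, 0.18631381]), 84.49726104736328, [0.014521758072078228, 0.05701708421111107], np.int64(1392)) (array([0.45766628, 0.18658918]), array([0.4618329 , 0.18655664]), 3.7255420684814453, [0.08255726844072342, 0.08266741037368774], np.int64(4897))
```

```bash
cat >> h.py <<'E'
PSI=-10.5; PORT={0:(.5528,-.0093),2:(.5061,-.2637)}; BTN={0:(.6360,-.0247),2:(.5894,-.2792)}
BALL=[(.5922,.1321),(.5566,.2297),(.5213,.3267),(.4854,.4243)]; RPSI=20.1
U=np.array([np.cos(np.radians(RPSI)),np.sin(np.radians(RPSI))])
def P(xy,z): return [float(xy[0]),float(xy[1]),z]
def st(tag):
    s=r.read_state(); print(tag,"t",round(s["time_s"],1),"pos",s["eef_pos"].round(4),"F",s["contact_force"].round(1),"w",round(s["grip_width"],4),"gf",round(s["grip_force"],1),"q6",round(s["joint_positions"][5],2)); return s
E
python3 - <<'E'
from h import *
command_gripper(0.0,40)
for k in (0,2):
    r.reach(P(BTN[k],.16),down(PSI)); r.move_straight(P(BTN[k],.095),speed=.1)
    h=r.move_straight(P(BTN[k],.0705),speed=.03,max_force=25); print(h); st("pressed")
    r.move_straight(P(BTN[k],.16),speed=.1)
command_gripper(.085)
wshot([.53,-.14,.36],PSI,"man2"); X=np.load("man2.npy")
for c in list(BTN.values())+[(.6127,-.1519)]:
    m=np.hypot(X[...,0]-c[0],X[...,1]-c[1])<.006; print(np.median(X[m][:,2]))
print(handle(X,PORT[0],.098,.12)[:3],handle(X,PORT[2],.098,.12)[:3])
E
```

```text
False
pressed t 9.1 pos [ 0.6362 -0.0248  0.072 ] F [-3.7 -0.1 12.8] w 0.0001 gf 6.3 q6 1.59
False
pressed t 12.9 pos [ 0.5896 -0.2794  0.072 ] F [-3.3  1.9 12.5] w -0.0001 gf 6.0 q6 1.19
0.04760983781882627
0.04760489961376188
0.057709622280176176
(array([ 0.55268282, -0.0085913 ]), array([ 0.55299248, -0.01010451]), 79.25723266601562) (array([ 0.50558054, -0.26445094]), array([ 0.50652267, -0.26320219]), 78.71839904785156)
```

```bash
cat >> h.py <<'E'
def unscrew(k):
    c=PORT[k]; command_gripper(.085)
    r.reach(P(c,.20),down(PSI)); r.move_straight(P(c,.091),speed=.1); command_gripper(.03,80); st("grip")
    for a in (30,60,90,94):
        r.reach(P(c,.091),down(PSI+a)); s=st(f"turn{a}")
        print("   torque",s["torque"].round(2))
    h=r.move_straight(P(c,.14),speed=.05,max_force=25); print("lift stopped",h); st("lift")
E
python3 - <<'E'
from h import *
unscrew(0)
E
```

```text
grip t 18.8 pos [ 0.5534 -0.0093  0.0922] F [-0.9  1.3  6.1] w 0.0534 gf 82.3 q6 1.6
turn30 t 19.3 pos [ 0.5535 -0.0098  0.0922] F [-0.7 -0.6  5.7] w 0.0535 gf 82.5 q6 1.07
   torque [-0.4   0.06 -0.02]
turn60 t 19.9 pos [ 0.5533 -0.0095  0.0922] F [-1.9 -0.8  6.1] w 0.0532 gf 82.6 q6 0.55
   torque [-0.07  0.21  0.  ]
turn90 t 20.5 pos [ 0.5525 -0.0089  0.0922] F [-5.   1.5 11.1] w 0.0535 gf 81.6 q6 0.03
   torque [ 0.29  0.79 -0.04]
turn94 t 20.7 pos [ 0.5523 -0.0088  0.0922] F [-4.4  1.9 10.7] w 0.0534 gf 81.6 q6 -0.04
   torque [ 0.3   0.85 -0.64]
lift stopped False
lift t 21.9 pos [ 0.5526 -0.0093  0.1397] F [-0.1 -0.4 -1.3] w 0.0533 gf 86.2 q6 -0.04
```

```bash
cat >> h.py <<'E'
def pre(i,off=.0072):
    s=r.read_state(); r.move_straight([*s["eef_pos"][:2],.30],speed=.15)
    b=np.array(BALL[i])-.08*U
    r.reach(P(b,.30),down(RPSI)); r.move_straight(P(b,.218+off),speed=.1); st("pre")
def look(name):
    p,X=shot("side"); cv2.imwrite(f"pics/{name}.png",p[:,:,::-1]); q,Y=shot("scene"); 
    cv2.imwrite(f"pics/{name}b.png",np.hstack([cv2.resize(p[230:430,100:340,::-1],(400,333),interpolation=2),cv2.resize(q[130:330,310:550,::-1],(400,333),interpolation=2)]))
E
python3 - <<'E'
from h import *
pre(0); look("pre0")
E
```

```text
pre t 25.2 pos [0.5175 0.1046 0.2258] F [-0.4  1.1 -0.7] w 0.0539 gf 86.2 q6 1.27
```

View pics/pre0b.png

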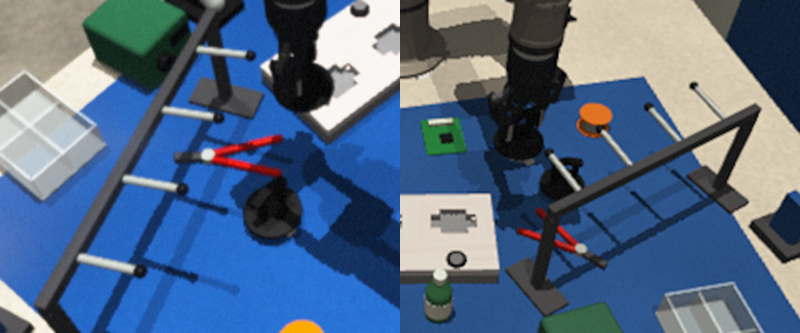

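Port_0 is open and the plug hangs level in the gripper in front of the first peg: ball at left panel (250,55), plug at (305,85). Inserting now.

```bash
cat >> h.py <<'E'
def hang(i,off=.0072):
    b=np.array(BALL[i])
    for d,z in ((-.01,.218),(.028,.210)):
        h=r.move_straight(P(b+d*U,z+off),speed=.06,max_force=12); st(f"ins {h}")
        if h: return False
    h=r.move_straight(P(b+.028*U,.185+off),speed=.03,max_force=5); st(f"lower {h}")
    return h
def release():
    s=r.read_state(); command_gripper(.085); r.hold(.3)
    r.move_straight([*s["eef_pos"][:2],.33],speed=.12); st("up")
E
python3 - <<'E'
from h import *
if hang(0): release(); look("hung0")
E
```

```text
ins False t 26.6 pos [0.5826 0.1286 0.2253] F [-0.7  0.6 -1.9] w 0.0534 gf 86.2 q6 1.31
ins False t 27.4 pos [0.6183 0.1417 0.2171] F [ 0.2 -0.1 -2. ] w 0.0535 gf 86.2 q6 1.32
lower True t 27.9 pos [0.6184 0.1418 0.2048] F [0.1 0.5 4.8] w 0.0533 gf 86.5 q6 1.32
up t 29.8 pos [0.6181 0.1417 0.3291] F [ 0.4  0.3 -0.3] w 0.0851 gf 0.0 q6 1.32
```

Run:
```python
from h import *
unscrew(2); pre(1); look("hung0")
```

```text
grip t 33.4 pos [ 0.5065 -0.2639  0.0922] F [-1.   0.5  6.8] w 0.0533 gf 82.3 q6 1.14
turn30 t 34.0 pos [ 0.5068 -0.2637  0.0922] F [0.3 1.9 5.7] w 0.0536 gf 82.6 q6 0.62
   torque [0.52 0.04 0.01]
turn60 t 34.6 pos [ 0.5065 -0.2636  0.0922] F [-0.8  1.7  6.4] w 0.0536 gf 82.7 q6 0.09
   torque [0.43 0.3  0.02]
turn90 t 35.1 pos [ 0.5063 -0.2637  0.0922] F [-2.   1.7  6.6] w 0.0534 gf 82.7 q6 -0.43
   torque [ 0.34  0.45 -0.04]
turn94 t 35.4 pos [ 0.505  -0.2636  0.0921] F [-6.4  1.2 10.5] w 0.0537 gf 82.9 q6 -0.5
   torque [ 0.15  1.33 -0.55]
lift stopped False
lift t 36.5 pos [ 0.5059 -0.2636  0.1397] F [-0.1  0.1 -0.7] w 0.053 gf 85.9 q6 -0.5
pre t 40.4 pos [0.4819 0.2022 0.2258] F [-0.   0.6 -2.6] w 0.0536 gf 85.9 q6 1.47
```

View pics/hung0b.png

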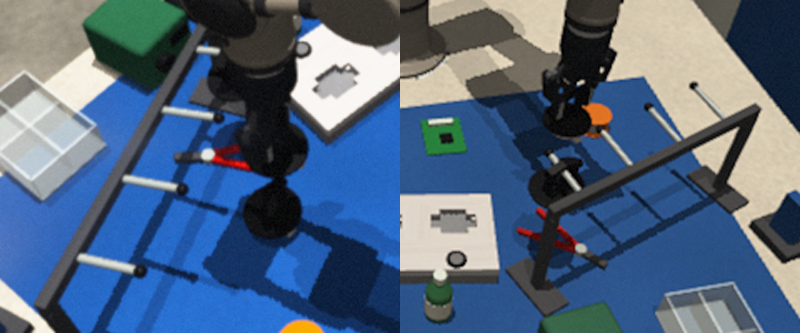

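The first plug hangs on its peg (right panel, about (560,185)). The second is held in front of the next peg (left panel, plug about (285,150), ball (218,118)). I'll hang it, then re-measure the loose plug.

Run:
```python
from h import *
if hang(1):
    release(); wshot([.45,.19,.30],0,"plugd2"); X=np.load("plugd2.npy"); print("d",handle(X,(.4577,.1865),.072,.09,.09)); look("hung1")
```

```text
ins False t 41.8 pos [0.547  0.2262 0.2253] F [ 0.4  0.3 -1.7] w 0.0532 gf 85.9 q6 1.48
ins False t 42.6 pos [0.5827 0.2393 0.2171] F [ 0.2  0.5 -0.7] w 0.0532 gf 85.9 q6 1.49
lower True t 43.1 pos [0.5829 0.2394 0.2047] F [ 0.1 -0.3  4.5] w 0.0531 gf 86.1 q6 1.49
up t 45.0 pos [0.5826 0.2393 0.3291] F [-0.2  0.2 -0.6] w 0.085 gf 0.0 q6 1.49
d (array([0.4904114, 0.2158244]), array([0.49073549, 0.21557088]), 85.25010681152344, [0.014183508232235909, 0.05707884207367897], np.int64(1427))
```

View pics/plugd2.png

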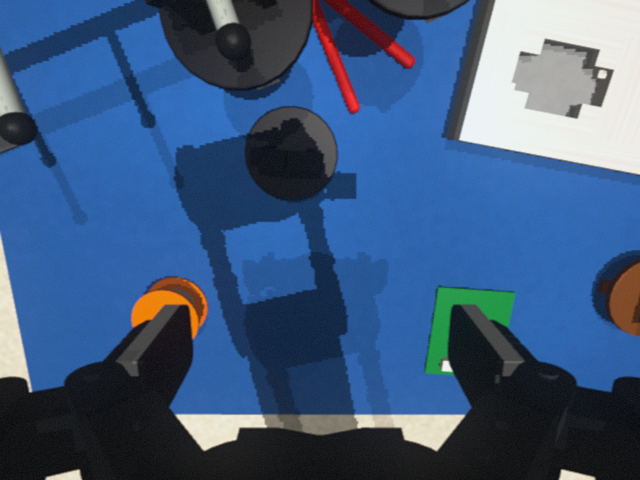

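The loose plug has been knocked to about (0.490, 0.216), pixel (292,153), close to the plug just hung. I'll grasp it with the tool leaning away from the rack, shift it clear towards the robot and re-measure.

Run:
```python
from h import *
hd=np.radians(85.25); q=Rn.from_rotvec(np.radians(-20)*np.array([np.cos(hd),np.sin(hd),0]))*Rn.from_quat(down(175.25))
o=q.as_quat(); tz=q.apply([0,0,1]); print("toolz",tz.round(3))
g=np.array([.4905,.2157,.063])-.006*tz
r.reach(list(g-.14*tz),o); st("pre"); r.move_straight(list(g),speed=.08,max_force=15); st("at")
command_gripper(.03,40); st("grip")
r.move_straight(list(g+[0,0,.006]),speed=.04); r.move_straight(list(g+[-.06,-.005,.006]),speed=.06); st("moved")
r.move_straight(list(g+[-.06,-.005,0]),speed=.03,max_force=8); command_gripper(.085); r.hold(.2)
r.move_straight(list(g+[-.06,-.005,0]-.14*tz),speed=.1)
wshot([.43,.19,.30],0,"plugd3"); X=np.load("plugd3.npy"); print("d",handle(X,(.43,.211),.072,.09,.07),handle(X,(.43,.211),.015,.032,.07))
look("hung2")
```

```text
toolz [ 0.341 -0.028 -0.94 ]
pre t 48.4 pos [0.4409 0.2198 0.2003] F [ 0.1  0.4 -0.2] w 0.0851 gf 0.0 q6 -0.92
at t 50.3 pos [0.4885 0.216  0.069 ] F [-0.3 -0.4  0. ] w 0.0852 gf 0.0 q6 -0.79
grip t 50.7 pos [0.4886 0.216  0.0693] F [-1.8  0.2  6.1] w 0.0547 gf 40.9 q6 -0.79
moved t 52.2 pos [0.4289 0.211  0.0748] F [ 0.7 -0.9 -0.9] w 0.0546 gf 42.4 q6 -0.65
d (array([0.43135837, 0.21113995]), array([0.43205748, 0.21084799]), 85.183837890625, [0.014545517042279243, 0.05700303986668587], np.int64(1407)) (array([0.43155551, 0.21124393]), array([0.43606512, 0.20993809]), 136.89659118652344, [0.08304242044687271, 0.08307261019945145], np.int64(4829))
```

View pics/hung2b.png

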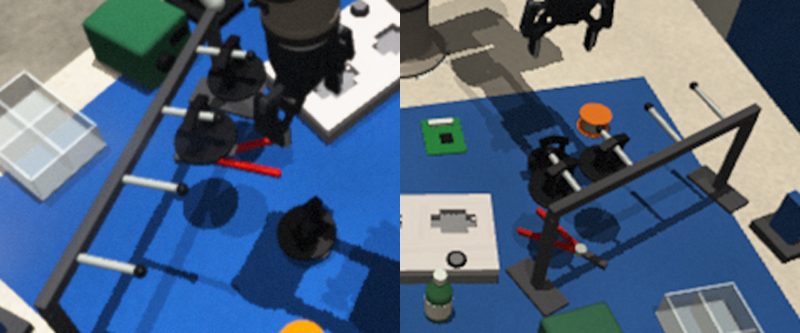

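Both plugs hang on their pegs (left panel (235,75) and (205,130)), and the loose plug now stands clear at (307,230). I'll grasp it upright and hang it on the third peg.

Run:
```python
from h import *
c=(.4315,.2112); r.reach(P(c,.19),down(-4.8)); r.move_straight(P(c,.067),speed=.1,max_force=15); command_gripper(.03,80); st("grip")
r.move_straight(P(c,.15),speed=.08); st("lift"); pre(2); p,X=shot("side"); cv2.imwrite("pics/pre2.png",p[:,:,::-1])
if r.read_state()["grip_width"]>.05 and hang(2): release(); r.reach([.35,-.2,.36],down(0)); look("hung3"); st("end")
```

```text
grip t 59.7 pos [0.4318 0.2114 0.068 ] F [-2.4  0.2  9.4] w 0.0538 gf 81.8 q6 1.95
lift t 60.9 pos [0.4312 0.2111 0.1495] F [-1.1 -0.3 -1.9] w 0.0534 gf 83.9 q6 1.95
pre t 63.4 pos [0.4466 0.2992 0.2259] F [ 0.2 -0.2 -1.9] w 0.053 gf 84.0 q6 1.67
ins False t 64.7 pos [0.5116 0.3232 0.2253] F [-0.2  0.8 -2.1] w 0.0534 gf 84.0 q6 1.66
ins False t 65.5 pos [0.5474 0.3363 0.2171] F [ 0.1  0.3 -2.8] w 0.0532 gf 84.0 q6 1.65
lower True t 66.0 pos [0.5476 0.3363 0.2058] F [ 0.5 -0.6  4.1] w 0.0533 gf 84.2 q6 1.65
up t 67.9 pos [0.5473 0.3362 0.329 ] F [0.5 0.1 0.2] w 0.085 gf 0.0 q6 1.65
end t 70.1 pos [ 0.3504 -0.1997  0.3599] F [ 1.5  1.  -0.1] w 0.0852 gf 0.0 q6 0.86
```

View pics/hung3b.png

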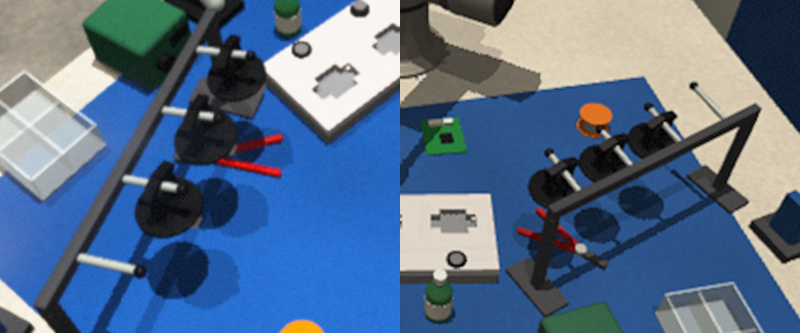

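All three plugs hang level on their pegs (left panel (235,75), (205,135), (170,195)), both end ports are open, and the reel and bottle are in place. Handing in.

Run:
```python
from h import *
r.hold(1); print(r.finish_job())
```

```text
the job is handed in; nothing more can be done
None
```

The job is handed in: the plugs from port_0 and port_2 and the loose plug all hang on the rack, the middle port was already empty, and the reel and bottle were not moved; the call gave no verdict back.

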